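# Work the red-pegged wedge loose from a kite-sheet press

## Robot

A 6-joint arm with a two-finger parallel gripper is mounted at the origin on the work surface. World frame = base frame: x ahead of the robot, y to its left, z up, the work surface at z = 0. Lengths are in m, angles in rad, forces in N, time in s.
With the tool pointing down it reaches from about 0.325 to 0.9 m from the base axis. Payload 6.1 kg.
Tool frame: the origin (TCP) lies between the finger pads; the fingertips stand ahead of it and the grasp point (between the pads) lies 6 mm ahead of it (manip.tip_reach is the z of the fingertips in the tool frame, in m); z points along the fingers, y is the line along which they close (so a half turn about z gives the same grasp; the last joint's range is limited). The gripper opens to 85 mm and grips with 20 to 120 N. Pads are 22 mm wide; open, the fingers measure 114 mm over their backs; the gripper's body (76 mm by 85 mm) begins 54 mm behind the grasp point. The pads swing forward as they close: fully open they stand 13 mm farther back than shut.
Start: joints at [1.019, 0.22, 1.526, -0, 1.395, -0.126], TCP at [0.258, 0.569, 0.222] pointing down, gripper open.
Joint ranges: [-2.98, 2.98], [-0.91, 2.08], [0.09, 2.57], [-1.24, 4.39], [0.2, 2.65], [-2.68, 2.68]. Speed limits (rad/s): [2.57, 2.57, 3.01, 3.14, 3.14, 3.14].

## Interface

Orientations are given as a rotation vector (axis times angle).
In Python, from cell import state, imaging, manip gives the robot as it stands.
- The arm moves only by the tool drive_tool, never from a script. Its arguments are lists of equal length, an entry for each row: "claw": the gripper command: -1 is fully open, 1 is shut, values between are in proportion; "dp": the shift along the tool's x, y, z in cm, a list of three; "spin": the turn about the tool's z in degrees. In form: {"claw": [claw, ...], "dp": [[dx, dy, dz], ...], "spin": [spin, ...]}. A call has 1 to 10 rows; each row shifts and turns the commanded pose from where the row before left it, along the tool's axes as they then stand; what a row does not reach is not made up. A row lasts 1/10 s, in which the tool goes at most 50 mm and 8.59 degrees, less where a joint would pass 70% of its speed; a pose out of reach is approached as far as the arm can. A call with a gripper value outside its range is refused whole. The fingers move at their own pace and stop on an object; "grip_force" is the grip in N (left out, the last holds). Time passes only in rows, so rows that do not move let the fingers close. It gives the time, the measured TCP pose, the force, the opening and the grip force at its end, in the units of the state.
- state(): the state, without advancing time (a new reading comes with each control period).
- imaging.get_image(name): name is "side" or "top" or "wrist"; returns the picture (400x640x3 uint8, red, green, blue); there is no depth.
- imaging.calibration(name): a dict with "mtx" (3x3 intrinsics, pixels), "dist" ([k1, k2, p1, p2, k3] as OpenCV has them; the pictures are not rectified), "extrinsics" (4x4, takes a point from world to camera coordinates). Camera axes: x right, y down, z forward; pixel columns grow to the right and rows downward; lengths in m; the calibration is good to about 2 mm. A picture is of the moment at which its call begins: read the wrist's pose just before it. calibration takes no time and is no camera call; for the wrist camera it gives the pose at the moment of the call.
- manip.sign_off(): hands the job in; it is judged then, once.
The state is a dict: "time": time; "q": joint angles; "joint_vel": joint speeds; "joint_torque": joint torques, N m; "tcp_pos": TCP position; "eef_rot": TCP orientation; "ft_force": force on the tool from outside, world axes, zero at the start; "wrist_torque": the same for the moment, N m; "finger_gap": opening from 0.0 (shut) to 1.0 (fully open); "grasp_force": force on a finger pad.
Only numpy, scipy, OpenCV 4.12 (cv2) and the standard library are available. Lean on these libraries where they do the work, as an engineer would, in place of code of your own. Each camera call takes 0.05 s, during which the arm holds its last target. There are 200 camera calls.

## Task

Free the tight wooden wedge with the red peg from its press: pulling it straight only drags the whole press along, so it has to be worked loose by its peg with small alternating side pulls, easing it outward, until it slides free. Leave it lying flat on the press's own board in front of the yoke, fully clear of the yoke, and let go. Do not drag the press out of its place, and leave the press with the blue-pegged wedge alone.

Things in the scene. Friction and masses are not known exactly. Their poses are not given: they have to be found in the camera images.
- wedge_red: Pale wood wedge, upright RED peg, tight under its press's yoke. 150 x 44 mm, 160 g. Origin: underside, below the peg's axis; z up, x to the thin end: tip (10 mm thick) at x=+128 mm, 25 mm thick from x=+46 mm to the tail end at x=-22 mm. Peg 14 mm dia., 25 to 80 mm above the underside; the wedge can swivel about it, so it is held best from above with one finger before and one behind it.
- red_yoke (a point): Point on the top of the red wedge's press board (35 mm above the table) under the middle of the dark wood yoke over the wedge. x is level and points INTO the yoke: the wedge comes out along -x; y across, z up. At first the tip lies at x=+34 to +40 mm. Yoke: x -25 to +25 mm, 62 mm high, opening 58 mm wide: the wedge can swing some 14 degrees each way. Board 130 mm wide, x -210 to +50 mm.
- press_red: The red wedge's press (board and yoke); origin 80 mm in front of the yoke's middle, same axes. A sprung strip pinches the wedge: a straight pull takes over 30 N, but from 26 N the press slides along x on its bed. Swinging the peg some 13 mm to either side (10 to 25 N) breaks the grip and lets about 4 mm outward be won per swing; after 25 to 35 mm in all the wedge slides out freely.
- wedge_blue: The bystander: a like wedge with a BLUE peg in a second, like press; same size and axes. Leave alone.

How it is judged:
At the end, for the whole second after the job is handed in: The red-pegged wedge lies at rest, flat (within 7 degrees) on its own press board in front of the yoke: its peg is 150 to 205 mm in front of the middle of the yoke and within 50 mm of the board's middle line, released (x of wedge_red in the frame of red_yoke between -0.205 and -0.15 m and y of wedge_red in the frame of red_yoke between -0.05 and 0.05 m and z of wedge_red in the frame of red_yoke between -0.005 and 0.01 m and angle between wedge_red's own z axis and vertical below 0.12 rad and linear speed of wedge_red below 0.02 m/s); the robot touches nothing.
It fails at once if the red wedge's press is dragged more than 15 mm (distance of red_yoke from where it was at the start of the episode above 0.015 m).
It fails at once if the blue-pegged wedge is moved more than 12 mm (distance of wedge_blue from where it was at the start of the episode above 0.012 m).
It also fails if it takes over 48 s, if anything falls off the work surface, if the arm or the gripper's body presses on something with over 40 N, if the wrist force passes 120 N, or if a joint passes its speed limit or range.

## Working session

There is one attempt and no reset: what is moved stays moved. The work goes in short steps, Python scripts to look and compute and a tool call to move; the robot and the scene stay as the last step left them, time stands still between calls to the robot, and variables do not carry over. Pictures are saved under pics/ and viewed, at most 10 in all, crops included, and the job is handed in when it is done.

Besides the shell and the picture viewer there is one more tool, called after "Request:" as name([rows], argument=value, ...), one row to a line, values as JSON. drive_tool: Moves the arm, as the interface text tells. Its arguments: {"type":"object","properties":{"claw":{"type":"array"},"dp":{"type":"array"},"spin":{"type":"array"},"grip_force":{"type":"number"}},"required":["claw","dp","spin"]}

```bash
mkdir -p pics
python3 - <<'E'
from cell import state, imaging, manip
import cv2
for n in("top","side"):
    cv2.imwrite(f"pics/{n}0.png",imaging.get_image(n)[:,:,::-1])
s=state();print(s, manip.tip_reach)
E
```

```text
{'time': 0.1, 'q': array([ 1.01889521e+00,  2.21179081e-01,  1.52749729e+00, -1.75210637e-08,
        1.39470658e+00, -1.26073527e-01]), 'joint_vel': array([-0.0003309 , -0.00205984,  0.000651  ,  0.00055036, -0.00176367,
       -0.00059061]), 'joint_torque': array([ 1.92423374e-05, -4.98246074e+01, -3.90544260e+01, -1.49726943e-04,
        5.71040116e-03, -7.01497902e-05]), 'tcp_pos': array([0.25786109, 0.56870545, 0.22058863]), 'eef_rot': array([-6.63720113e-01, -3.07007050e+00,  2.65166036e-03]), 'ft_force': array([-0.47725665, -0.03057302, -0.25928936]), 'wrist_torque': array([ 0.01723935,  0.0322372 , -0.01963121]), 'grasp_force': 0.0, 'finger_gap': 1.0039813663904742} 0.025
```

View pics/top0.png

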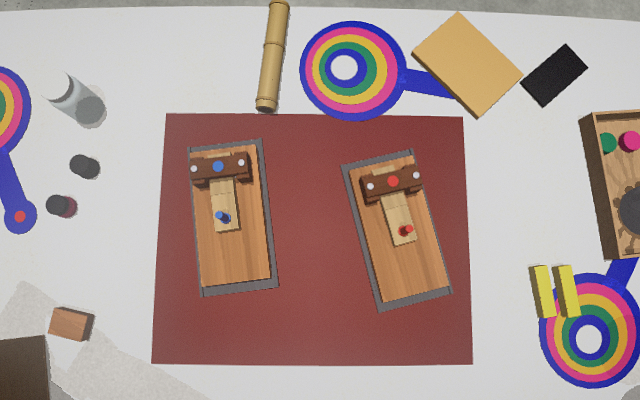

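View pics/side0.png

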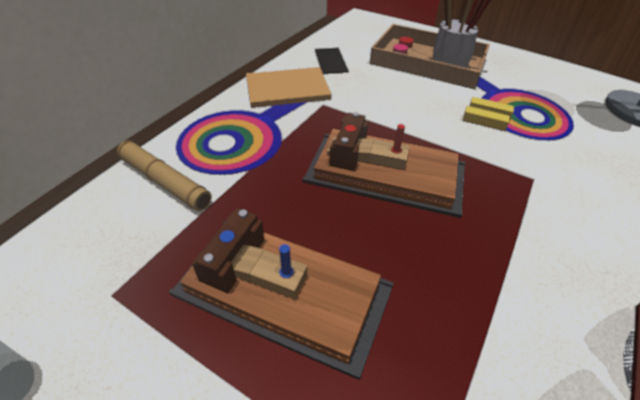

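The top view shows the blue press on the left (peg about 218,217) and the red press on the right (peg about 405,231, yoke mark about 393,181). In the side view the red peg is at about (400,138). I'll enlarge the red press in both views.

Run:
```python
import cv2,numpy as np
a=cv2.imread("pics/top0.png")[140:290,335:465]; b=cv2.imread("pics/side0.png")[100:220,295:475]
a=cv2.resize(a,None,fx=4,fy=4,interpolation=2);cv2.imwrite("pics/c1.png",a)
b=cv2.resize(b,None,fx=4,fy=4,interpolation=2);cv2.imwrite("pics/c2.png",b)
```

```text
(no output)
```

View pics/c1.png

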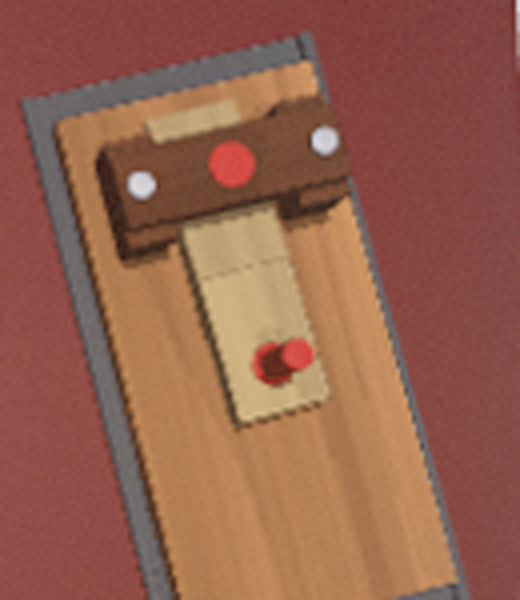

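View pics/c2.png

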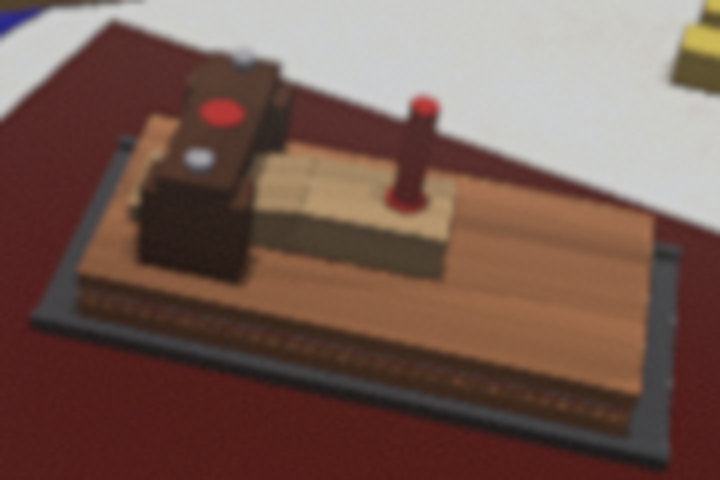

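c1 (top): peg top (296,353), yoke disc (232,164), screws (141,185) and (324,140), tail corners (239,426) and (329,398). c2 (side): peg top (424,106), disc (222,112), screws (199,158) and (243,58).

```bash
cat > h.py <<'E'
import cv2,numpy as np
from cell import state, imaging, manip
from scipy.spatial.transform import Rotation as R
def ray(n,uv):
    c=imaging.calibration(n);T=np.array(c["extrinsics"]);
    p=cv2.undistortPoints(np.array([[uv]],float),np.array(c["mtx"]),np.array(c["dist"]))[0,0]
    return -T[:3,:3].T@T[:3,3], T[:3,:3].T@np.array([*p,1])
def plane(n,uv,z):
    o,d=ray(n,uv);return o+d*(z-o[2])/d[2]
def tri(a,b):
    (o,d),(p,e)=ray("top",a),ray("side",b)
    t=np.linalg.lstsq(np.c_[d,-e],p-o,rcond=None)[0]
    x,y=o+d*t[0],p+e*t[1];return (x+y)/2,np.linalg.norm(x-y)
E
python3 - <<'E'
from h import *
np.set_printoptions(precision=4,suppress=True)
A=lambda x,y:(335+(x-1.5)/4,140+(y-1.5)/4)
B=lambda x,y:(295+(x-1.5)/4,100+(y-1.5)/4)
P={'peg':((296,353),(424,106),.115),'disc':((232,164),(222,112),.097),'s1':((141,185),(199,158),.097),'s2':((324,140),(243,58),.097)}
r={}
for k,(a,b,z) in P.items():
    r[k]=(plane("top",A(*a),z)+plane("side",B(*b),z))/2
    print(k,*tri(A(*a),B(*b)),plane("top",A(*a),z),plane("side",B(*b),z))
for c in((239,426),(329,398)):print(plane("top",A(*c),.060))
d=r['disc']-r['peg'];print("axis by peg-disc",np.degrees(np.arctan2(d[1],d[0])),np.linalg.norm(d[:2]))
d=r['s1']-r['s2'];print("screw line",np.degrees(np.arctan2(d[1],d[0]))-90,np.linalg.norm(d[:2]))
s=state();M=R.from_rotvec(s['eef_rot']).as_matrix();print(M)
E
```

```text
peg [ 0.5532 -0.1641  0.1152] 0.0004522469011487484 [ 0.5534 -0.1641  0.115 ] [ 0.553  -0.1644  0.115 ]
disc [ 0.641  -0.1422  0.091 ] 0.00020619136300285978 [ 0.6399 -0.1411  0.097 ] [ 0.6373 -0.1346  0.097 ]
s1 [ 0.6303 -0.1002  0.0956] 0.00021832218119987706 [ 0.6299 -0.1001  0.097 ] [ 0.6295 -0.0985  0.097 ]
s2 [ 0.652  -0.184   0.0935] 0.000281480611517739 [ 0.6514 -0.1831  0.097 ] [ 0.6496 -0.1791  0.097 ]
[ 0.5248 -0.1488  0.06  ]
[ 0.5378 -0.1909  0.06  ]
axis by peg-disc 17.17298566732132 0.0893641177073563
screw line 14.24007278449686 0.08447015720537636
[[-0.9107  0.4131 -0.0009]
 [ 0.4131  0.9107 -0.0015]
 [ 0.0002 -0.0018 -1.    ]]
```

Request:
drive_tool([
  [-3.57, -3.41, 0],
  [-3.57, -3.41, 0],
  [-3.57, -3.41, 0],
  [-3.57, -3.41, 0],
  [-3.57, -3.41, 0],
  [-3.57, -3.41, 0],
  [-3.57, -3.41, 0],
  [-3.57, -3.41, 0],
], claw=[-1, -1, -1, -1, -1, -1, -1, -1], spin=[0, 0, 0, 0, 0, 0, 0, 0], grip_force=100)

```text
time: 0.9
tcp_pos: [0.4056, 0.2009, 0.2214]
eef_rot: [-0.663, -3.071, 0.0]
ft_force: [0.9, 0.9, 0.4]
finger_gap: 0.999
grasp_force: 0.0
```

Request:
drive_tool([
  [-3.57, -3.41, 0],
  [-3.57, -3.41, 0],
  [-3.57, -3.41, 0],
  [-3.57, -3.41, 0],
  [-3.57, -3.41, 0],
  [-3.57, -3.41, 0],
  [-3.57, -3.41, 0],
  [-3.57, -3.41, 0],
], claw=[-1, -1, -1, -1, -1, -1, -1, -1], spin=[0, 0, 0, 0, 0, 0, 0, 0])

```text
time: 1.7
tcp_pos: [0.5531, -0.1656, 0.2211]
eef_rot: [-0.664, -3.07, -0.0]
ft_force: [0.2, -0.2, -0.8]
finger_gap: 0.999
grasp_force: 0.0
```

Request:
drive_tool([
  [0, 0, 0],
  [0, 0, 0],
  [0, 0, 0],
  [0, 0, 0],
  [0, 0, 0],
  [0, 0, 0],
  [0, 0, 0],
], claw=[-0.3, -0.3, -0.3, -0.3, -0.3, -0.3, -0.3], spin=[8.5, 8.5, 8.5, 8.5, 8.5, 8.5, 0])

```text
time: 2.4
tcp_pos: [0.5527, -0.1635, 0.2211]
eef_rot: [-1.922, -2.484, 0.0]
ft_force: [-0.1, -0.1, -0.4]
finger_gap: 0.649
grasp_force: 0.0
```

```bash
cat > err.py <<'E'
from h import *
np.set_printoptions(precision=4,suppress=True)
s=state();M=R.from_rotvec(s['eef_rot']).as_matrix()
a=np.radians(14.5);c,sn=np.cos(a),np.sin(a)
Y=np.array([.6405,-.1418,.035]);W=np.array([[c,sn,0],[-sn,c,0],[0,0,1]])
print("t",s['time'],"tcp in yoke mm",W@(s['tcp_pos']-Y)*1e3,"F",W@s['ft_force'],"gap",s['finger_gap'],s['grasp_force'],"toolY deg",np.degrees(np.arctan2(M[1,1],M[0,1])))
E
python3 err.py; python3 -c "
from h import *
print(M:=R.from_rotvec(state()['eef_rot']).as_matrix().T@(np.array([.5532,-.1641,.1])-state()['tcp_pos']),state()['q'])"
```

```text
t 2.4 tcp in yoke mm [-90.428    0.9702 186.0827] F [-0.1383 -0.044  -0.4442] gap 0.6492533515930308 0.0 toolY deg 14.528343130647038
[-0.00077623  0.00041251  0.12108197] [-4.24425016e-01  1.06165368e-01  1.65615610e+00  2.52304221e-05
  1.38021996e+00 -6.77997008e-01]
```

Request:
drive_tool([
  [-0.08, 0.04, 3],
  [0, 0, 3],
  [0, 0, 2.5],
  [0, 0, 2],
  [0, 0, 1.4],
  [0, 0, 1.0],
  [0, 0, 0],
], claw=[-0.3, -0.3, -0.3, -0.3, -0.3, -0.3, -0.3], spin=[0, 0, 0, 0, 0, 0, 0])

```text
time: 3.1
tcp_pos: [0.5528, -0.1639, 0.0913]
eef_rot: [-1.918, -2.485, 0.001]
ft_force: [-0.7, -0.0, 0.7]
finger_gap: 0.646
grasp_force: 0.0
```

Request:
drive_tool([
  [0, 0, 0],
  [0, 0, 0],
  [0, 0, 0],
  [0, 0, 0],
  [0, 0, 0],
  [0, 0, 0],
  [0, 0, 0],
], claw=[0.2, 0.5, 0.7, 1, 1, 1, 1], spin=[0, 0, 0, 0, 0, 0, 0])

```text
time: 3.8
tcp_pos: [0.5529, -0.165, 0.0938]
eef_rot: [-1.92, -2.486, 0.003]
ft_force: [-6.6, -1.1, 5.0]
finger_gap: 0.106
grasp_force: 98.0
```

```bash
python3 err.py
```

```text
t 3.8 tcp in yoke mm [-90.5829  -0.5583  58.7835] F [-6.688   0.6436  4.9934] gap 0.10642658186214167 98.02882432937622 toolY deg 14.62539827857015
```

Request:
drive_tool([
  [0.4, -0.05, 0],
  [0.4, -0.05, 0],
  [0.4, -0.1, 0],
  [0.2, -0.1, 0],
  [0, -0.1, 0],
], claw=[1, 1, 1, 1, 1], spin=[0, 0, 0, 0, 0])

```text
time: 4.3
tcp_pos: [0.5501, -0.1548, 0.0945]
eef_rot: [1.916, 2.475, 0.003]
ft_force: [13.8, -8.2, -10.2]
finger_gap: 0.107
grasp_force: 97.7
```

```bash
python3 err.py
```

```text
t 4.3 tcp in yoke mm [-90.7721  10.0146  59.5062] F [ 11.3041 -11.3779 -10.1957] gap 0.10714329900752458 97.72499799728394 toolY deg 14.498560723229106
```

Request:
drive_tool([
  [0.3, 0, 0],
  [-0.6, 0, 0],
  [-0.6, 0, 0],
  [-0.6, 0, 0],
  [-0.6, -0.1, 0],
  [-0.6, -0.1, 0],
  [-0.3, 0, 0],
], claw=[1, 1, 1, 1, 1, 1, 1], spin=[0, 0, 0, 0, 0, 0, 0])

```text
time: 5.0
tcp_pos: [0.5528, -0.177, 0.0932]
eef_rot: [-1.917, -2.485, -0.01]
ft_force: [1.5, 18.4, 4.9]
finger_gap: 0.107
grasp_force: 99.5
```

```bash
python3 err.py
```

```text
t 5.0 tcp in yoke mm [-93.7054 -12.1574  58.1839] F [ 6.096  17.4271  4.882 ] gap 0.1065194138866913 99.5119857788086 toolY deg 14.695208874110028
```

Request:
drive_tool([
  [0.3, -0.2, 0],
  [0.6, 0, 0],
  [0.6, 0, 0],
  [0.6, 0, 0],
  [0.6, -0.1, 0],
  [0.5, -0.2, 0],
  [0, 0, 0],
], claw=[1, 1, 1, 1, 1, 1, 1], spin=[0, 0, 0, 0, 0, 0, 0])

```text
time: 5.7
tcp_pos: [0.5444, -0.153, 0.0948]
eef_rot: [1.916, 2.474, 0.008]
ft_force: [16.6, -3.3, -9.0]
finger_gap: 0.108
grasp_force: 98.2
```

```bash
python3 err.py
```

```text
t 5.7 tcp in yoke mm [-95.8413  13.196   59.7603] F [15.2024 -7.3213 -9.0405] gap 0.10815370598687073 98.23121666908264 toolY deg 14.500769752554763
```

Request:
drive_tool([
  [-0.3, 0, 0],
  [-0.6, 0, 0],
  [-0.6, 0, 0],
  [-0.6, 0, 0],
  [-0.6, -0.1, 0],
  [-0.5, -0.2, 0],
  [0, 0, 0],
], claw=[1, 1, 1, 1, 1, 1, 1], spin=[0, 0, 0, 0, 0, 0, 0])

```text
time: 6.4
tcp_pos: [0.547, -0.1799, 0.0934]
eef_rot: [1.918, 2.486, 0.012]
ft_force: [9.9, 11.9, -3.2]
finger_gap: 0.109
grasp_force: 99.2
```

```bash
python3 err.py
```

```text
t 6.4 tcp in yoke mm [-100.0921  -13.4871   58.4101] F [12.5868  9.0697 -3.2406] gap 0.10879766957949359 99.15748715400696 toolY deg 14.692668876025868
```

Request:
drive_tool([
  [0.3, 0, 0],
  [0.6, 0, 0],
  [0.6, 0, 0],
  [0.6, 0, 0],
  [0.6, -0.2, 0],
  [0.6, -0.2, 0],
  [0, 0, 0],
], claw=[1, 1, 1, 1, 1, 1, 1], spin=[0, 0, 0, 0, 0, 0, 0])

```text
time: 7.1
tcp_pos: [0.5375, -0.1535, 0.095]
eef_rot: [1.915, 2.474, 0.009]
ft_force: [16.9, -1.9, -9.7]
finger_gap: 0.11
grasp_force: 98.6
```

Request:
drive_tool([
  [-0.3, 0, 0],
  [-0.6, 0, 0],
  [-0.6, 0, 0],
  [-0.6, 0, 0],
  [-0.6, -0.2, 0],
  [-0.6, -0.2, 0],
  [0, 0, 0],
], claw=[1, 1, 1, 1, 1, 1, 1], spin=[0, 0, 0, 0, 0, 0, 0])

```text
time: 7.8
tcp_pos: [0.5398, -0.1827, 0.0936]
eef_rot: [1.917, 2.484, 0.012]
ft_force: [11.2, 10.9, -4.0]
finger_gap: 0.111
grasp_force: 99.2
```

```bash
python3 err.py
python3 - <<'E'
from h import *
b=imaging.get_image("top")[140:290,335:465,::-1]
cv2.imwrite("pics/c3.png",cv2.resize(b,None,fx=4,fy=4,interpolation=2))
E
```

```text
t 7.8 tcp in yoke mm [-107.7488  -14.4076   58.5727] F [13.5333  7.7275 -4.0317] gap 0.11128324841880424 99.20343518257141 toolY deg 14.676992643593946
```

View pics/c3.png

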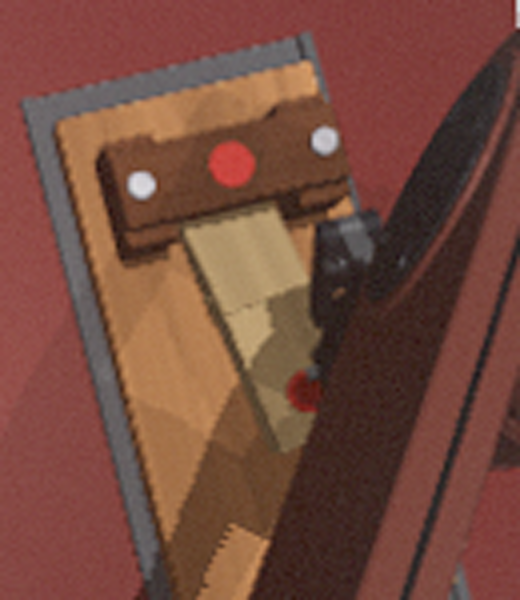

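The press hasn't moved: the disc is still at (232,164) and the screws at (141,185) and (324,140). The wedge is out about 17 mm, so I'll continue.

Request:
drive_tool([
  [0.3, 0, 0],
  [0.6, 0, 0],
  [0.6, 0, 0],
  [0.6, 0, 0],
  [0.6, -0.2, 0],
  [0.6, -0.2, 0],
  [0, 0, 0],
], claw=[1, 1, 1, 1, 1, 1, 1], spin=[0, 0, 0, 0, 0, 0, 0])

```text
time: 8.55
tcp_pos: [0.5286, -0.1555, 0.095]
eef_rot: [1.916, 2.476, 0.007]
ft_force: [10.6, -2.6, -4.1]
finger_gap: 0.106
grasp_force: 99.2
```

Request:
drive_tool([
  [-0.3, 0, 0],
  [-0.6, 0, 0],
  [-0.6, 0, 0],
  [-0.6, 0, 0],
  [-0.6, -0.2, 0],
  [-0.6, -0.2, 0],
  [0, 0, 0],
], claw=[1, 1, 1, 1, 1, 1, 1], spin=[0, 0, 0, 0, 0, 0, 0])

```text
time: 9.25
tcp_pos: [0.5312, -0.185, 0.0937]
eef_rot: [1.919, 2.485, 0.01]
ft_force: [7.9, 12.2, 1.4]
finger_gap: 0.109
grasp_force: 100.2
```

```bash
python3 err.py
```

```text
t 9.25 tcp in yoke mm [-116.6313  -14.4858   58.6676] F [10.7256  9.8596  1.4461] gap 0.10902967413676314 100.20566940307617 toolY deg 14.65992876730506
```

Request:
drive_tool([
  [0.3, 0, 0],
  [0.6, 0, 0],
  [0.6, 0, 0],
  [0.6, 0, 0],
  [0.6, -0.2, 0],
  [0.6, -0.2, 0],
  [0, 0, 0],
], claw=[1, 1, 1, 1, 1, 1, 1], spin=[0, 0, 0, 0, 0, 0, 0])

```text
time: 9.95
tcp_pos: [0.5178, -0.1577, 0.0939]
eef_rot: [1.919, 2.481, 0.0]
ft_force: [4.8, -3.8, 1.3]
finger_gap: 0.112
grasp_force: 100.0
```

Request:
drive_tool([
  [-0.3, 0, 0],
  [-0.6, 0, 0],
  [-0.6, 0, 0],
  [-0.6, 0, 0],
  [-0.6, -0.2, 0],
  [-0.6, -0.2, 0],
  [0, 0, 0],
], claw=[1, 1, 1, 1, 1, 1, 1], spin=[0, 0, 0, 0, 0, 0, 0])

```text
time: 10.65
tcp_pos: [0.5225, -0.1868, 0.0941]
eef_rot: [-1.919, -2.486, -0.009]
ft_force: [4.5, 10.0, 11.8]
finger_gap: 0.109
grasp_force: 101.3
```

```bash
python3 err.py
```

```text
t 10.65 tcp in yoke mm [-125.5161  -14.0491   59.0724] F [ 6.8314  8.5363 11.7506] gap 0.10941800626122532 101.26026034355164 toolY deg 14.675757395997373
```

Request:
drive_tool([
  [0.5, 0, 0],
  [0.5, -0.1, 0],
  [0.4, -0.2, 0],
  [0, -0.3, 0],
  [0, -0.4, 0],
  [0, -0.4, 0],
  [0, 0, 0],
], claw=[1, 1, 1, 1, 1, 1, 1], spin=[0, 0, 0, 0, 0, 0, 0])

```text
time: 11.35
tcp_pos: [0.5037, -0.1796, 0.0931]
eef_rot: [1.921, 2.485, 0.001]
ft_force: [2.8, 1.5, 6.4]
finger_gap: 0.11
grasp_force: 100.7
```

```bash
python3 err.py
```

```text
t 11.35 tcp in yoke mm [-141.9231   -2.3469   58.0714] F [3.1192 0.7128 6.4079] gap 0.10952800422606615 100.67068934440613 toolY deg 14.58756057190217
```

Request:
drive_tool([
  [0.2, -0.6, 0],
  [0, -0.7, 0],
  [0, -0.8, 0],
  [0, -0.8, 0],
  [0, -0.5, 0],
  [0, -0.2, 0],
  [0, 0, 0],
], claw=[1, 1, 1, 1, 1, 1, 1], spin=[0, 0, 0, 0, 0, 0, 0])

```text
time: 12.05
tcp_pos: [0.4677, -0.1866, 0.0925]
eef_rot: [-1.921, -2.485, 0.0]
ft_force: [2.7, 1.1, 5.2]
finger_gap: 0.106
grasp_force: 100.3
```

```bash
python3 err.py
python3 - <<'E'
from h import *
b=imaging.get_image("side")[90:240,285:485,::-1]
cv2.imwrite("pics/c4.png",cv2.resize(b,None,fx=4,fy=4,interpolation=2))
E
```

```text
t 12.05 tcp in yoke mm [-178.5219   -0.0937   57.5454] F [2.8925 0.3415 5.2257] gap 0.10591822630398193 100.33714056015015 toolY deg 14.583970376805839
```

View pics/c4.png

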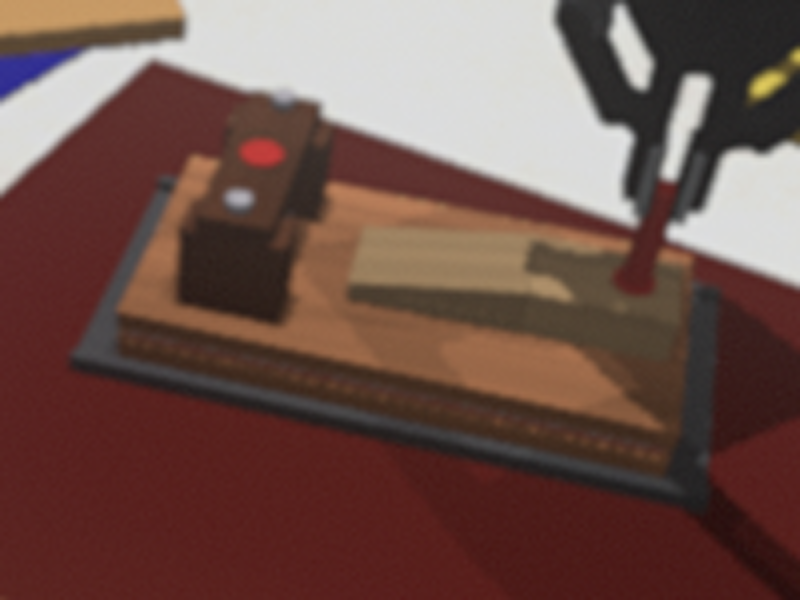

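The wedge is clear of the yoke: its tip is at about (355,260) and the yoke front at about (300,270). It lies on the board with the peg at (650,235) still in the fingers, so I'll release and lift.

Request:
drive_tool([
  [0, 0, 0],
  [0, 0, 0],
  [0, 0, 0],
  [0, 0, 0],
  [0, 0, 0],
], claw=[0.6, 0.2, -0.2, -0.3, -0.3], spin=[0, 0, 0, 0, 0])

```text
time: 12.6
tcp_pos: [0.4681, -0.1864, 0.0923]
eef_rot: [-1.921, -2.485, 0.0]
ft_force: [0.8, -0.5, 0.7]
finger_gap: 0.649
grasp_force: 0.0
```

Request:
drive_tool([
  [0, 0, -1],
  [0, 0, -2],
  [0, 0, -4],
  [0, 0, -4],
  [0, 0, -4],
  [0, 0, 0],
], claw=[-0.3, -0.3, -0.3, -0.3, -0.3, -0.3], spin=[0, 0, 0, 0, 0, 0])

```text
time: 13.2
tcp_pos: [0.4717, -0.1883, 0.2505]
eef_rot: [1.913, 2.476, 0.002]
ft_force: [1.3, -0.5, 0.6]
finger_gap: 0.653
grasp_force: 0.0
```

```bash
python3 err.py
python3 - <<'E'
from h import *
b=imaging.get_image("side")[90:240,285:485,::-1]
cv2.imwrite("pics/c5.png",cv2.resize(b,None,fx=4,fy=4,interpolation=2))
E
```

```text
t 13.2 tcp in yoke mm [-175.1125   -2.7481  215.53  ] F [ 1.1392 -0.8592  0.5597] gap 0.653450500485364 0.0 toolY deg 14.616112508412472
```

View pics/c5.png

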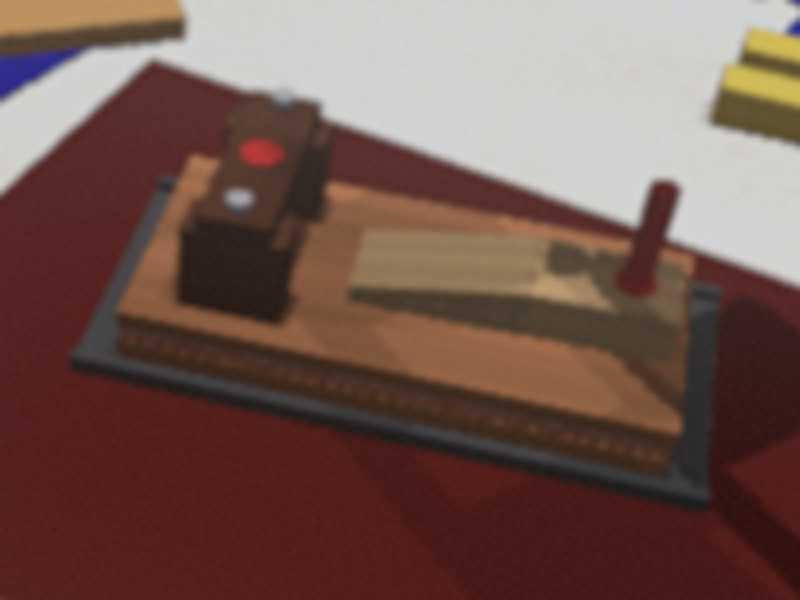

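The wedge is released on the board, peg top at about (664,188) and peg base at about (637,284). I'll check its position and tilt before handing in.

Run:
```python
from h import *
np.set_printoptions(precision=1,suppress=True)
a=np.radians(14.5);c,s=np.cos(a),np.sin(a);W=np.array([[c,s,0],[-s,c,0],[0,0,1]]);Y=[.6405,-.1418,.035]
for n,p,z in(("top",(664,188),.115),("base",(637,284),.060),("disc",(262,152),.091)):
    print(n,W@(plane("side",(285+(p[0]-1.5)/4,90+(p[1]-1.5)/4),z)-Y)*1e3)
```

```text
top [-178.3    2.9   80. ]
base [-179.8    1.8   25. ]
disc [ 0.3 -0.6 56. ]
```

The wedge is upright at x=-179 and y=+2 mm, and the press hasn't moved.

```bash
python3 -c "
from cell import manip
print(manip.sign_off())"
```

```text
the job is handed in; nothing more can be done
None
```

The red wedge was worked loose and now lies flat and released on its board, with the peg about 179 mm in front of the yoke's middle; the press stayed in place, the blue wedge was not touched, and the job was handed in at about 13 s (the sign-off returned no verdict).

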